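# Make up two customers' orders from the counter stock

## Robot

A 6-joint arm with a two-finger parallel gripper is mounted at the origin on the work surface. World frame = base frame: x ahead of the robot, y to its left, z up, the work surface at z = 0. Lengths are in m, angles in rad, forces in N, time in s.
With the tool pointing down it reaches from about 0.375 to 0.9 m from the base axis. Payload 3.1 kg.
Tool frame: the origin (TCP) lies midway between the tips of the shut fingers; the grasp point (between the pads) lies 19 mm behind it; z points along the fingers, y is the line along which they close (so a half turn about z gives the same grasp; the last joint's range is limited). The gripper opens to 87 mm and grips with 3 to 60 N. Pads are 19 mm wide; open, the fingers measure 117 mm over their backs; the gripper's body (75 mm by 190 mm) begins 51 mm behind the grasp point.
Start: joints at [1.137, 0.527, 1.433, -0, 1.181, -0.178], TCP at [0.157, 0.605, 0.223] pointing down, gripper open.
Joint ranges: [-3.08, 3.08], [-0.75, 2.2], [0.22, 2.44], [-1.43, 4.57], [0, 2.65], [-2.85, 2.85]. Speed limits (rad/s): [2.79, 2.79, 3.14, 3.14, 3.14, 3.14].

## Interface

Orientations are given as a unit quaternion [x, y, z, w].
In Python, from rig import get_obs, cams, job gives the robot as it stands.
- The arm moves only by the tool servo_tool, never from a script. Its argument "moves" is text: rows parted by semicolons, each of 5 numbers parted by spaces: the shift along the tool's x, y, z in m, then the turn about the tool's z in degrees, then the finger opening in m, from 0 to 0.087. In form: dx dy dz spin claw; .... A call has 1 to 10 rows; each row is the pose to reach, as a shift and turn from the pose commanded when the call began, along the tool's axes at that moment; what a row does not reach only later rows make up. A row lasts 1/12 s, in which the tool goes at most 41.7 mm and 7.16 degrees, less where a joint would pass 70% of its speed; a pose out of reach is approached as far as the arm can. A call with a gripper value outside its range is refused whole. The fingers move at their own pace and stop on an object; "grip_force" is the grip in N (left out, the last holds). Time passes only in rows, so rows that repeat a pose let the fingers close. It gives the time, the measured TCP pose, the force, the opening and the grip force at its end, in the units of the state.
- get_obs(): the state, without advancing time (a new reading comes with each control period).
- cams.camera(name): name is "side" or "top" or "wrist"; returns the picture (420x560x3 uint8, blue, green, red); there is no depth.
- cams.camera_model(name): a dict with "fx", "fy", "cx", "cy" (pixels), "dist" ([k1, k2, p1, p2, k3] as OpenCV has them; the pictures are not rectified), "R" (3x3) and "t" (3): a world point X has camera coordinates R X + t. Camera axes: x right, y down, z forward; pixel columns grow to the right and rows downward; lengths in m; the calibration is good to about 2 mm. A picture is of the moment at which its call begins: read the wrist's pose just before it. camera_model takes no time and is no camera call; for the wrist camera it gives the pose at the moment of the call.
- job.hand_in(): hands the job in; it is judged then, once.
The state is a dict: "time": time; "q": joint angles; "joint_velocities": joint speeds; "joint_torque": joint torques, N m; "position": TCP position; "tool_rot": TCP orientation; "ft_force": force on the tool from outside, world axes, zero at the start; "moment": the same for the moment, N m; "grip_width": finger opening in m; "grip_force": force on a finger pad.
Only numpy, scipy, OpenCV 4.12 (cv2) and the standard library are available. Lean on these libraries where they do the work, as an engineer would, in place of code of your own. Each camera call takes 0.05 s, during which the arm holds its last target. There are 200 camera calls.

## Task

Make up the two customers' orders. The white tray for collection gets the long memory module, laid flat in its longer compartment, and the wide print-head cartridge, standing in its shorter one; the cardboard mailing carton gets the case fan, lying flat, and the narrow ink tank, standing, one in each of its two compartments in either order. The fan lies on top of the long memory module in the stock crate; never let an ink cartridge or tank fall on its side, and leave the short memory module (on the flat drive) and the charger where they are, as nobody ordered them.

Things in the scene. Friction and masses are not known exactly. Their poses are not given: they have to be found in the camera images.
- memory_center (a point): Centre of the LONG memory module: loose flat bar with aluminium heat spreaders and a green, brass-edged strip along one long side, 133 x 32 x 9 mm (x, y, z; long axis x, z up), 60 g. It lies flat on the floor of the stock crate, its long axis roughly along the crate's x, with the fan resting on it; its ends show. The point is half-way up, 4.5 mm above its underside. Lift it by the tips across its 32 mm (y).
- fan_center (a point): Centre of the case fan: loose square black fan with a round opening, hub and blades, 60 x 60 x 25 mm (z up), 70 g. At the start it lies flat on top of the long memory module. The point is half-way up, 12.5 mm above its underside. It can be gripped across either pair of its sides.
- tank_center (a point): Centre of the narrow ink tank: loose black block with white paper labels and a small grey latch at its -x end, 72 x 24 x 46 mm (x, y, z; z up), 45 g, standing on the counter in front of the crate. The point is half-way up, 23 mm above its underside. Grip across its 24 mm (y).
- cartridge_center (a point): Centre of the wide print-head cartridge: loose black block, 56 x 38 mm, in a grey storage clip (its foot, 62 x 42 x 13 mm), 50 mm high in all, 60 g (long axis x, z up), standing on the counter in front of the crate. The point is half-way up, 25 mm above its underside. Grip across its 38 mm (y).
- tray: White plastic collection tray, fixed, 272 x 146 mm (x, y), 28 mm high with 3 mm walls and floor. Origin at the centre of its underside, its long axis x. A 3 mm divider as high as the walls, across at x = +28.5 mm, makes a longer compartment (x -133 to +27 mm, centre x = -53 mm) and a shorter one (x +30 to +133 mm, centre x = +81.5 mm); both are 140 mm wide in y (-70 to +70 mm). Floor 3 mm above the origin. It stands to the left or right of the crate.
- carton: Open cardboard mailing carton, fixed, 254 x 154 mm (x, y), 45 mm high with 3 mm walls and floor and short flaps folded down outside its long sides. Origin at the centre of its underside, its long axis x. A 3 mm divider, 43 mm high, at x = 0 makes two equal compartments of 122 x 148 mm, centres at x = -63 and +63 mm, y = 0. Floor 3 mm above the origin. It stands on the other side of the crate from the tray.
- crate: Grey plastic stock crate, fixed, 210 x 350 mm (x, y), 50 mm high with 4 mm walls and floor. Origin at the centre of its underside. The long memory module with the fan on it lies in one half (y about +80 or -80 mm), the short memory module, on a 2.5-inch drive, in the other.
- short_center (a point): Centre of the SHORT memory module, not ordered: loose flat bar like the long one but 70 x 30 x 8 mm (x, y, z), 30 g, lying flat on a 2.5-inch drive (dark metal case with a paper label, 100 x 70 x 7 mm, also not ordered) in the crate's other half. The point is 4 mm above its underside. Leave it where it is.
- charger_center (a point): Centre of the mains charger, not ordered: loose white block with two steel pins at its +x end, 62 x 42 x 28 mm (x, y, z; pins 18 mm more), 100 g, on the counter in the same row as the ink tank and the cartridge. The point is 14 mm above its underside. Leave it where it is.
Things that resemble listed ones, but are neither listed nor needed, are in the scene too. What is shaped like the part that bears tank_center but pink is not meant.

How it is judged:
By the outcome, as a careful person would: the job done as asked, in the order asked, and still so for the second after the job is handed in, with the robot touching nothing.
It also fails if it takes over 106 s, if anything falls off the work surface, if the arm or the gripper's body presses on something with over 40 N, if the wrist force passes 120 N, or if a joint passes its speed limit or range.

## Working session

There is one attempt and no reset: what is moved stays moved. The work goes in short steps, Python scripts to look and compute and a tool call to move; the robot and the scene stay as the last step left them, time stands still between calls to the robot, and variables do not carry over. Pictures are saved under pics/ and viewed, at most 14 in all, crops included, and the job is handed in when it is done.

Besides the shell and the picture viewer there is one more tool, called after "Call:" by a JSON object that holds its "op" and its "data", one argument or row to a line. servo_tool: Moves the arm, as the interface text tells. Its arguments: {"type":"object","properties":{"moves":{"type":"string"},"grip_force":{"type":"number"}},"required":["moves"]}

```bash
mkdir -p pics; ls
python3 - <<'E'
from rig import get_obs,cams
import cv2,numpy as np
o=get_obs();print(o['time'],o['position'],o['tool_rot'])
for n in('top','side'):
    im=cams.camera(n);cv2.imwrite(f'pics/{n}0.png',im);m=cams.camera_model(n);print(n,m)
E
```

```text
pics
0.0 [0.15718943 0.60414145 0.22158031] [ 1.27056452e-01  9.91894888e-01 -1.03800656e-03 -3.32984831e-04]
top {'fx': 454.51387556945485, 'fy': 454.51387556945485, 'cx': 277.12544112183474, 'cy': 212.7729829027366, 'dist': array([-0.05269013,  0.        ,  0.        ,  0.        ,  0.        ]), 'R': array([[ 0.01603305, -0.99985648,  0.00547386],
       [-0.97427424, -0.01685318, -0.22473467],
       [ 0.22479467, -0.00172986, -0.97440462]]), 't': array([-0.00790223,  0.4722826 ,  1.03163076])}
side {'fx': 534.0039719842875, 'fy': 534.0039719842875, 'cx': 283.65781282240727, 'cy': 198.3647170525937, 'dist': array([0.00395838, 0.        , 0.        , 0.        , 0.        ]), 'R': array([[ 0.99259859, -0.12129095,  0.00604503],
       [-0.05649621, -0.50526053, -0.86111554],
       [ 0.10749984,  0.85440055, -0.50837337]]), 't': array([-0.48126945,  0.06004897,  1.06555305])}
```

View pics/top0.png

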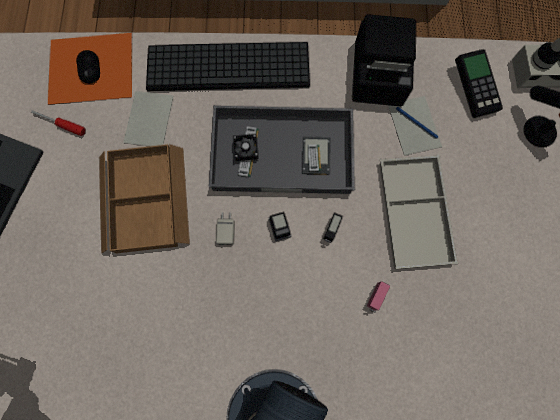

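View pics/side0.png

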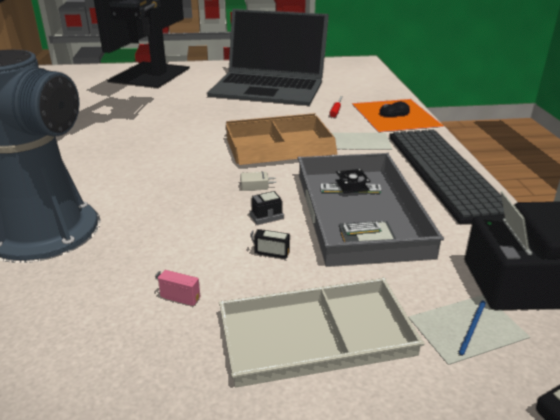

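Top view: the carton is at left (145,200), the crate in the middle (283,150), and the tray at right (417,213). In the crate, the fan lies on the long module at (245,148), and the short module on the drive at (316,156). The front row has the charger (225,232), and black blocks at (279,226) and (332,228). A pink look-alike is at (377,296), not meant. I'll confirm with an enlarged crop.

```bash
cat > h.py <<'E'
import cv2,numpy as np
from rig import get_obs,cams
def ray(m,px):
    K=np.array([[m['fx'],0,m['cx']],[0,m['fy'],m['cy']],[0,0,1]])
    u=cv2.undistortPoints(np.array(px,float).reshape(-1,1,2),K,m['dist'])[:,0]
    d=np.c_[u,np.ones(len(u))]@m['R']; return -m['R'].T@m['t'],d
def plane(m,px,z):
    c,d=ray(m,px); return c+d*((z-c[2])/d[:,2])[:,None]
def proj(m,X):
    K=np.array([[m['fx'],0,m['cx']],[0,m['fy'],m['cy']],[0,0,1]])
    return cv2.projectPoints(np.array(X,float).reshape(-1,1,3),cv2.Rodrigues(m['R'])[0],m['t'],K,m['dist'])[0][:,0]
def shift(o,target):
    "world target TCP -> tool axes shift"
    from scipy.spatial.transform import Rotation as R
    return R.from_quat(o['tool_rot']).inv().apply(np.array(target)-o['position'])
E
python3 - <<'E'
from h import *
im=cv2.imread('pics/top0.png')
a=cv2.resize(im[100:250,205:365],None,fx=4,fy=4,interpolation=cv2.INTER_CUBIC)
a=np.clip(a.astype(float)*1.5,0,255).astype('uint8')
cv2.imwrite('pics/c1.png',a)
s=cv2.imread('pics/side0.png')
b=cv2.resize(s[150:265,225:445],None,fx=3.6,fy=3.6,interpolation=cv2.INTER_CUBIC);b=np.clip(b.astype(float)*1.3,0,255).astype('uint8')
cv2.imwrite('pics/c2.png',b)
m=cams.camera_model('top')
for n,px,z in(('tray rim',[(380,161),(437,158),(455,263),(393,270)],.028),('carton rim',[(107,153),(171,147),(175,245),(111,252)],.045),('crate rim',[(215,108),(351,110),(353,190),(212,190)],.05),('tank',[(333,226)],.046),('cart',[(280,221)],.05),('fan',[(245,148)],.038),('chg',[(225,232)],.028)):
    p=plane(m,px,z);print(n,p[:,:2].round(4).tolist(),p.mean(0).round(4))
E
```

```text
tray rim [[0.6169, -0.2576], [0.6281, -0.4039], [0.3614, -0.431], [0.3427, -0.2793]] [ 0.4873 -0.3429  0.028 ]
carton rim [[0.6203, 0.4276], [0.6384, 0.2677], [0.3917, 0.241], [0.372, 0.3927]] [0.5056 0.3323 0.045 ]
crate rim [[0.7435, 0.1621], [0.7445, -0.1835], [0.5332, -0.1835], [0.5272, 0.1588]] [ 0.6371 -0.0115  0.05  ]
tank [[0.444, -0.1343]] [ 0.444  -0.1343  0.046 ]
cart [[0.4532, -0.0072]] [ 0.4532 -0.0072  0.05  ]
fan [[0.6413, 0.0832]] [0.6413 0.0832 0.038 ]
chg [[0.4283, 0.1254]] [0.4283 0.1254 0.028 ]
```

View pics/c1.png

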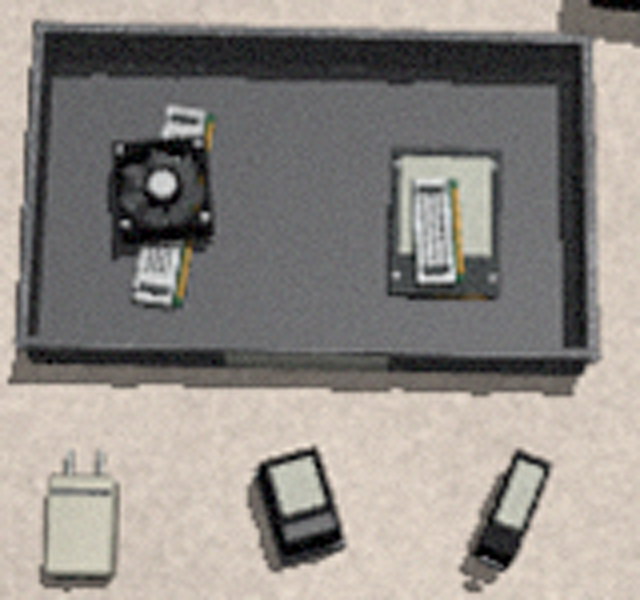

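View pics/c2.png

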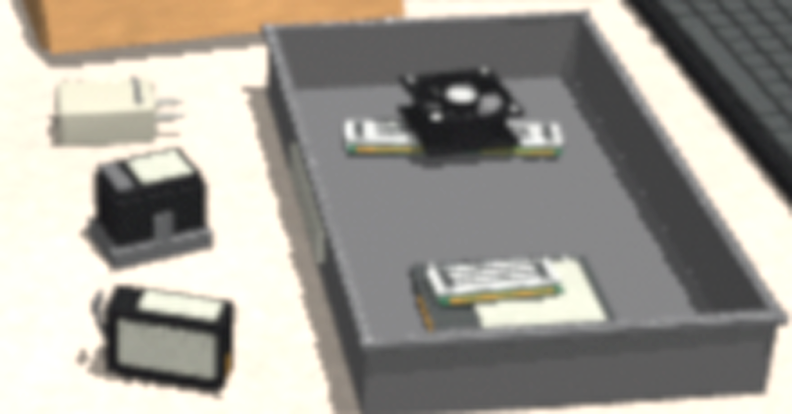

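The crop confirms the parts:
- The **tank** is the narrow black block at (333,226), with a white label and a grey latch at its −x end.
- The **cartridge** is the wide block in a grey foot at (279,226).
- The **long module** is the one under the fan. The short one on the drive at (314,157) stays.

Next I'll compute coarse poses and go above the fan.

Run:
```python
from h import *
m=cams.camera_model('top')
def c(p):return [((x+.5)/4+204.5,(y+.5)/4+99.5) for x,y in p]
def pr(n,p,z):
    q=plane(m,c(p),z)[:,:2];print(n,q.round(4).tolist(),'mean',q.mean(0).round(4));return q
ang=lambda v:np.degrees(np.arctan2(v[1],v[0])).round(1)
q=pr('fan screws',[(120,149),(200,142),(207,215),(122,222),(162,184)],.038)
q=pr('mem far/near mid',[(189,111),(157,305)],.013);print(ang(q[0]-q[1]),np.linalg.norm(q[0]-q[1]))
q=pr('cart top',[(260,463),(318,448),(343,528),(278,545)],.05);print(ang(q[0]-q[3]),ang(q[1]-q[2]))
q=pr('tank top',[(518,452),(549,464),(511,558),(478,548)],.046);print(ang(q[0]-q[3]),ang(q[1]-q[2]),np.linalg.norm(q[0]-q[3]))
o=get_obs()
print(shift(o,[.6413,.083,.22]))
m=cams.camera_model('wrist');print(-m['R'].T@m['t'],m['R'],m['fx'])
```

```text
fan screws [[0.6707, 0.1104], [0.6763, 0.06], [0.6275, 0.0543], [0.622, 0.1072], [0.6477, 0.0831]] mean [0.6488 0.083 ]
mem far/near mid [[0.7082, 0.0691], [0.576, 0.0855]] mean [0.6421 0.0773]
-7.1 0.13319761334255925
cart top [[0.4665, 0.0178], [0.4763, -0.0168], [0.4278, -0.0322], [0.4169, 0.0062]] mean [ 0.4469 -0.0063]
13.2 17.7
tank top [[0.4769, -0.1374], [0.4698, -0.156], [0.4121, -0.1324], [0.4178, -0.1128]] mean [ 0.4442 -0.1346]
-22.6 -22.2 0.06395198494525615
[-0.59983825 -0.38235931  0.00219688]
[0.07654214 0.62654703 0.38255434] [[ 0.25229646  0.96764826 -0.00182651]
 [ 0.92157561 -0.23970749  0.30535015]
 [ 0.29503371 -0.07872203 -0.95223839]] 304.6320337186647
```

Call:
{"op": "servo_tool", "data": {
  "moves": "0 0 0 -7 0.087; 0 0 0 -14 0.087"
}}

```text
time: 0.27
position: [0.1573, 0.6044, 0.2219]
tool_rot: [0.002, 1.0, -0.001, -0.0]
ft_force: [-0.2, 0.4, 0.2]
grip_width: 0.0868
grip_force: 0.0
```

Call:
{"op": "servo_tool", "data": {
  "moves": "-0.03 -0.03 0 -5 0.087; -0.06 -0.06 0 -5 0.087; -0.09 -0.09 0 -5 0.087; -0.12 -0.12 0 -5 0.087; -0.15 -0.15 0 -5 0.087; -0.18 -0.18 0 -5 0.087; -0.21 -0.21 0 -5 0.087; -0.23 -0.24 0 -5 0.087; -0.25 -0.27 0 -5 0.087; -0.27 -0.3 0 -5 0.087"
}}

```text
time: 1.1
position: [0.4251, 0.3001, 0.2222]
tool_rot: [-0.038, 0.999, -0.0, -0.0]
ft_force: [0.3, -0.1, -0.3]
grip_width: 0.087
grip_force: 0.0
```

Call:
{"op": "servo_tool", "data": {
  "moves": "-0.03 -0.025 0 0 0.087; -0.06 -0.05 0 0 0.087; -0.09 -0.075 0 0 0.087; -0.12 -0.1 0 0 0.087; -0.15 -0.125 0 0 0.087; -0.17 -0.15 0 0 0.087; -0.19 -0.18 0 0 0.087; -0.198 -0.205 0 0 0.087; -0.2 -0.23 0 0 0.087; -0.2 -0.24 0 0 0.087"
}}

```text
time: 1.93
position: [0.643, 0.0745, 0.2217]
tool_rot: [-0.037, 0.999, -0.001, -0.0]
ft_force: [0.1, 0.5, -0.2]
grip_width: 0.0868
grip_force: 0.0
```

```bash
cat > look.py <<'E'
import sys
from h import *
o=get_obs();m=cams.camera_model('wrist');im=cams.camera('wrist');n=sys.argv[1]
cv2.imwrite(f'pics/{n}.png',im);np.save(f'pics/{n}.npy',m,allow_pickle=True)
print(o['time'],o['position'].round(4),o['tool_rot'].round(3),o['grip_width'])
E
python3 look.py w1
```

```text
1.9333 [0.643  0.0745 0.2217] [-0.037  0.999 -0.001 -0.   ] 0.08675093142092424
```

View pics/w1.png

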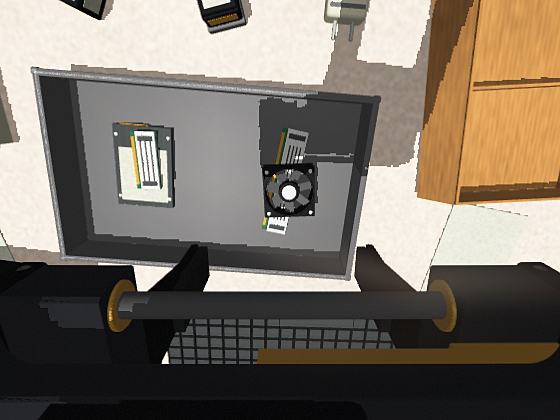

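Wrist view: fan hub at (289,191), screws near (268,168), (312,168), (310,212) and (267,211). The module's ends are near (295,130) and (275,233).

Run:
```python
from h import *
m=np.load('pics/w1.npy',allow_pickle=True).item();im=cv2.imread('pics/w1.png')
p=plane(m,[(289,191),(268,168),(312,168),(310,212),(267,211)],.038);print(p[:,:2].round(4),p[1:,:2].mean(0))
e=plane(m,[(285,129),(308,132),(287,234),(264,231)],.013)[:,:2];print(e.round(4),e.mean(0));d=e[2:].mean(0)-e[:2].mean(0);print(np.degrees(np.arctan2(d[1],d[0])),np.linalg.norm(d))
g=cv2.cvtColor(im,6)
mask=((g>170).astype('uint8'))[180:203,278:300];M=cv2.moments(mask,True);hub=(278+M['m10']/M['m00'],180+M['m01']/M['m00']);print(hub,plane(m,[hub],.038))
dk=(g<45).astype('uint8');dk[:150]=0;dk[228:]=0;dk[:,:250]=0;dk[:,335:]=0
c=max(cv2.findContours(dk,0,2)[0],key=cv2.contourArea);r=cv2.minAreaRect(c);print(r)
print(plane(m,cv2.boxPoints(r),.036)[:,:2].round(4))
```

```text
[[0.6476 0.084 ]
 [0.6225 0.058 ]
 [0.6188 0.108 ]
 [0.6715 0.1111]
 [0.674  0.0599]] [0.64668547 0.08422083]
[[0.5794 0.0743]
 [0.5808 0.1016]
 [0.712  0.0872]
 [0.71   0.0569]] [0.64557396 0.08001139]
-6.937545377835435 0.13183915440262903
(288.4810126582278, 192.22151898734177) [[0.64913104 0.08353341 0.038     ]]
((288.0, 183.0), (52.0, 66.0), 0.0)
[[0.6815 0.0542]
 [0.603  0.0499]
 [0.5986 0.1083]
 [0.6768 0.1166]]
```

Call:
{"op": "servo_tool", "data": {
  "moves": "-0.006 0.009 0.04 0 0.087; -0.006 0.009 0.08 0 0.087; -0.006 0.009 0.12 0 0.087; -0.006 0.009 0.15 0 0.087; -0.006 0.009 0.17 0 0.087; -0.006 0.009 0.185 0 0.087; -0.006 0.009 0.2 0 0.087; -0.006 0.009 0.208 0 0.087; -0.006 0.009 0.208 0 0.087; -0.006 0.009 0.208 0 0.087"
}}

```text
time: 2.82
position: [0.647, 0.0884, 0.0145]
tool_rot: [-0.039, 0.999, 0.0, -0.0]
ft_force: [1.1, -0.6, 0.2]
grip_width: 0.0868
grip_force: 0.0
```

Call:
{"op": "servo_tool", "data": {
  "moves": "0 0 0 0 0.05; 0 0 0 0 0.05; 0 0 0 0 0.05; 0 0 0 0 0.05; 0 0 0 0 0.05; 0 0 0 0 0.05",
  "grip_force": 15
}}

```text
time: 3.32
position: [0.6478, 0.0872, 0.0152]
tool_rot: [-0.038, 0.999, -0.0, 0.0]
ft_force: [-1.2, -0.4, 2.2]
grip_width: 0.0598
grip_force: 15.0
```

Call:
{"op": "servo_tool", "data": {
  "moves": "0 0 -0.01 0 0.05; 0 0 -0.03 0 0.05; 0 0 -0.06 0 0.05; 0 0 -0.1 0 0.05; 0 0 -0.14 0 0.05; 0 0.02 -0.17 0 0.05; 0 0.05 -0.19 0 0.05; 0.01 0.08 -0.2 0 0.05; 0.02 0.11 -0.2 0 0.05; 0.03 0.14 -0.2 -2 0.05"
}}

```text
time: 4.15
position: [0.6067, 0.226, 0.2166]
tool_rot: [-0.056, 0.998, 0.0, 0.001]
ft_force: [0.6, 0.2, -2.1]
grip_width: 0.0598
grip_force: 15.0
```

Call:
{"op": "servo_tool", "data": {
  "moves": "0.01 0.03 0 0 0.05; 0.02 0.06 0 0 0.05; 0.025 0.09 0 0 0.05; 0.03 0.11 0 0 0.05; 0.032 0.116 0 0 0.05; 0.032 0.118 0 0 0.05; 0.032 0.118 0 0 0.05; 0.032 0.118 0 0 0.05"
}}

```text
time: 4.82
position: [0.5624, 0.3372, 0.2146]
tool_rot: [-0.055, 0.998, -0.0, 0.0]
ft_force: [-0.8, -0.5, -1.4]
grip_width: 0.06
grip_force: 15.0
```

```bash
python3 look.py w2
python3 - <<'E'
from h import *
cv2.imwrite('pics/top2.png',cams.camera('top'))
E
```

```text
4.8167 [0.5624 0.3372 0.2146] [-0.055  0.998 -0.     0.   ] 0.05995917223023695
```

View pics/w2.png

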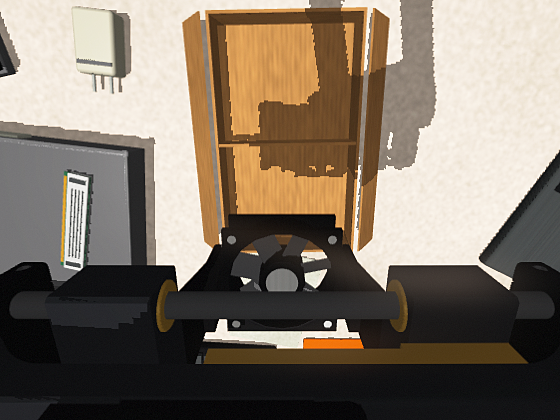

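The fan is held level. The carton's −x rim corners are at (206,11) and (368,10), and its divider runs (218,145)–(357,142). The uncovered module is at (75,220).

Run:
```python
from h import *
m=np.load('pics/w2.npy',allow_pickle=True).item();o=get_obs()
a=plane(m,[(206,11),(368,10)],.045)[:,:2];d=plane(m,[(218,144),(357,142)],.043)[:,:2]
A,D=a.mean(0),d.mean(0);v=D-A
print(a,d,A,D,np.linalg.norm(v),np.degrees(np.arctan2(v[1],v[0])))
y=np.arctan2(v[1],v[0]);y=np.radians(7);u=np.array([np.cos(y),np.sin(y)]);print('cells',D-.063*u,D+.063*u)
print(shift(o,[*(D+.063*u),.03]))
e=plane(m,[(65,170),(90,173),(84,268),(61,268)],.013)[:,:2];print('mem',e.round(4),e.mean(0))
```

```text
[[0.39760953 0.24764067]
 [0.37993288 0.39964561]] [[0.52043188 0.26445235]
 [0.50189022 0.41238078]] [0.3887712  0.32364314] [0.51116105 0.33841657] 0.1232782583083538 6.882755169631533
cells [0.44863064 0.3307388 ] [0.57369146 0.34609434]
[-0.01206186  0.007899    0.18456533]
mem [[0.5751 0.0767]
 [0.5755 0.1065]
 [0.7069 0.088 ]
 [0.7104 0.0572]] [0.64200205 0.08207303]
```

Call:
{"op": "servo_tool", "data": {
  "moves": "-0.009 0.005 0.04 -1 0.05; -0.009 0.005 0.08 -1 0.05; -0.009 0.005 0.12 -1 0.05; -0.009 0.005 0.15 -1 0.05; -0.009 0.005 0.175 -1 0.05; -0.009 0.005 0.19 -1 0.05; -0.009 0.005 0.2 -1 0.05; -0.009 0.005 0.206 -1 0.05; -0.009 0.005 0.206 -1 0.05; -0.009 0.005 0.206 -1 0.05"
}}

```text
time: 5.75
position: [0.5711, 0.3443, 0.0093]
tool_rot: [-0.064, 0.998, 0.0, 0.001]
ft_force: [0.1, 0.0, -1.3]
grip_width: 0.06
grip_force: 15.0
```

Call:
{"op": "servo_tool", "data": {
  "moves": "0 0 0 0 0.075; 0 0 0 0 0.075; 0 0 0 0 0.075; 0 0 -0.01 0 0.075; 0 0 -0.04 0 0.075; 0 0 -0.08 0 0.075; 0 0 -0.12 0 0.075; 0 0 -0.15 0 0.075; 0 0 -0.17 0 0.075; 0 0 -0.18 0 0.075"
}}

```text
time: 6.58
position: [0.5721, 0.3454, 0.194]
tool_rot: [-0.065, 0.998, 0.001, 0.004]
ft_force: [0.4, 1.4, -0.5]
grip_width: 0.0749
grip_force: 0.0
```

```bash
python3 look.py w3
python3 - <<'E'
from h import *
print(shift(get_obs(),[.642,.0815,.2]))
E
```

```text
6.5833 [0.5721 0.3454 0.194 ] [-0.065  0.998  0.001  0.004] 0.07492988855576038
[-0.03511297 -0.2707417  -0.0060118 ]
```

Call:
{"op": "servo_tool", "data": {
  "moves": "-0.005 -0.04 0 3 0.06; -0.01 -0.08 0 6 0.06; -0.015 -0.12 0 9 0.06; -0.02 -0.16 0 12 0.06; -0.025 -0.2 0 14.5 0.06; -0.03 -0.235 0 14.5 0.06; -0.033 -0.26 0 14.5 0.06; -0.035 -0.27 0 14.5 0.06; -0.035 -0.27 0 14.5 0.06; -0.035 -0.27 0 14.5 0.06"
}}

```text
time: 7.47
position: [0.6389, 0.0817, 0.1876]
tool_rot: [0.062, 0.998, 0.0, -0.001]
ft_force: [-0.2, 0.6, 0.1]
grip_width: 0.06
grip_force: 0.0
```

```bash
python3 look.py w4
python3 - <<'E'
from h import *
im=cv2.imread('pics/w4.png');w3=cv2.imread('pics/w3.png')
cv2.imwrite('pics/c4.png',np.hstack([cv2.resize(im[60:320],(400,186)),cv2.resize(w3[60:320],(400,186))]) )
cv2.imwrite('pics/c4.png',np.hstack([im[80:300,200:420],w3[80:300,150:430]]))
E
```

```text
7.4667 [0.6389 0.0817 0.1876] [ 0.062  0.998  0.    -0.001] 0.060040069329309234
```

View pics/c4.png

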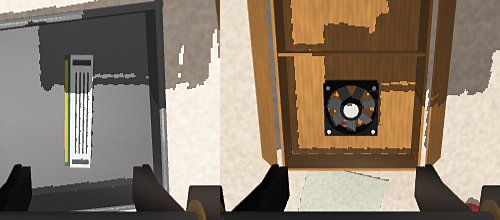

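The fan lies flat in the carton's +x compartment. The module's corners in the full picture are about (265,135), (289,136), (291,247) and (265,245). It is aligned with the image, so with the tool.

Run:
```python
from h import *
m=np.load('pics/w4.npy',allow_pickle=True).item();o=get_obs();im=cv2.imread('pics/w4.png')
e=plane(m,[(265,135),(289,136),(291,247),(265,246)],.013)[:,:2];print('mem',e.round(4),e.mean(0))
d=e[2:].mean(0)-e[:2].mean(0);print(np.degrees(np.arctan2(d[1],d[0])),np.linalg.norm(d),np.linalg.norm(e[1]-e[0]),np.linalg.norm(e[2]-e[3]))
print(shift(o,[*e.mean(0),.007]))
```

```text
mem [[0.5778 0.0725]
 [0.582  0.0979]
 [0.7119 0.085 ]
 [0.7066 0.0541]] [0.64457186 0.0773966 ]
-6.895775827219844 0.13027999165753634 0.025800155101279875 0.031322307088009184
[-0.00681337 -0.00458092  0.18076344]
```

Call:
{"op": "servo_tool", "data": {
  "moves": "-0.006 -0.003 0.04 0 0.06; -0.006 -0.003 0.08 0 0.06; -0.006 -0.003 0.11 0 0.06; -0.006 -0.003 0.14 0 0.06; -0.006 -0.003 0.16 0 0.06; -0.006 -0.003 0.17 0 0.06; -0.006 -0.003 0.175 0 0.06; -0.006 -0.003 0.178 0 0.06; -0.006 -0.003 0.178 0 0.06; -0.006 -0.003 0.178 0 0.06"
}}

```text
time: 8.35
position: [0.6464, 0.0779, 0.012]
tool_rot: [0.062, 0.998, 0.0, 0.001]
ft_force: [0.1, 0.1, 0.3]
grip_width: 0.06
grip_force: 0.0
```

Call:
{"op": "servo_tool", "data": {
  "moves": "0 0 0.001 0 0.06; 0 0 0.001 0 0.025; 0 0 0.001 0 0.025; 0 0 0.001 0 0.025; 0 0 0.001 0 0.025; 0 0 0.001 0 0.025; 0 0 0.001 0 0.025; 0 0 0.001 0 0.025",
  "grip_force": 15
}}

```text
time: 9.02
position: [0.6453, 0.0774, 0.0097]
tool_rot: [0.062, 0.998, -0.0, 0.0]
ft_force: [-0.5, 0.0, 0.6]
grip_width: 0.0317
grip_force: 15.0
```

Call:
{"op": "servo_tool", "data": {
  "moves": "0 0 0 0 0.045; 0 0 0 0 0.045; 0 0 0.0025 0 0.045; 0 0 0.0025 0 0.045; 0 0 0.0025 0 0.025; 0 0 0.0025 0 0.025; 0 0 0.0025 0 0.025; 0 0 0.0025 0 0.025; 0 0 0.0025 0 0.025",
  "grip_force": 20
}}

```text
time: 9.77
position: [0.6453, 0.0775, 0.007]
tool_rot: [0.062, 0.998, 0.0, -0.0]
ft_force: [0.2, 0.2, -0.6]
grip_width: 0.0317
grip_force: 20.0
```

Call:
{"op": "servo_tool", "data": {
  "moves": "0 0 -0.005 0 0.025; 0 0 -0.015 0 0.025; 0 0 -0.03 0 0.025; 0 0 -0.05 0 0.025; 0 0 -0.08 0 0.025; 0 0 -0.11 0 0.025; 0 0 -0.14 0 0.025; 0 0 -0.16 0 0.025; 0 0 -0.17 0 0.025; 0 0 -0.17 0 0.025"
}}

```text
time: 10.6
position: [0.6471, 0.0775, 0.1808]
tool_rot: [0.062, 0.998, 0.0, 0.003]
ft_force: [0.4, -0.3, 0.2]
grip_width: 0.0319
grip_force: 20.0
```

Run:
```python
from h import *
o=get_obs();y=np.radians(5.1);u=np.array([np.cos(y),np.sin(y)]);T=np.array([.4873,-.3429])
print('cells',T-.053*u,T+.0815*u)
print(shift(o,[*(T-.053*u),.18]))
```

```text
cells [ 0.43450982 -0.3476114 ] [ 0.56847735 -0.33565511]
[ 0.15851504 -0.44807668 -0.00046543]
```

Call:
{"op": "servo_tool", "data": {
  "moves": "0.01 -0.03 0 0 0.025; 0.022 -0.065 0 -2 0.025; 0.035 -0.1 0 -4 0.025; 0.048 -0.135 0 -6 0.025; 0.06 -0.17 0 -8 0.025; 0.073 -0.205 0 -10 0.025; 0.085 -0.24 0 -12 0.025; 0.098 -0.275 0 -12 0.025; 0.11 -0.31 0 -12 0.025; 0.122 -0.345 0 -12 0.025"
}}

```text
time: 11.43
position: [0.4795, -0.2504, 0.1755]
tool_rot: [-0.043, 0.999, 0.001, -0.001]
ft_force: [1.0, -0.4, -0.5]
grip_width: 0.0315
grip_force: 20.0
```

```bash
python3 look.py w5
python3 - <<'E'
from h import *
o=get_obs()
print(shift(o,[.4345,-.3476,.18]))
E
```

```text
11.4333 [ 0.4795 -0.2504  0.1755] [-0.043  0.999  0.001 -0.001] 0.031460458927720085
[ 0.05042444 -0.08653689 -0.00385772]
```

View pics/w5.png

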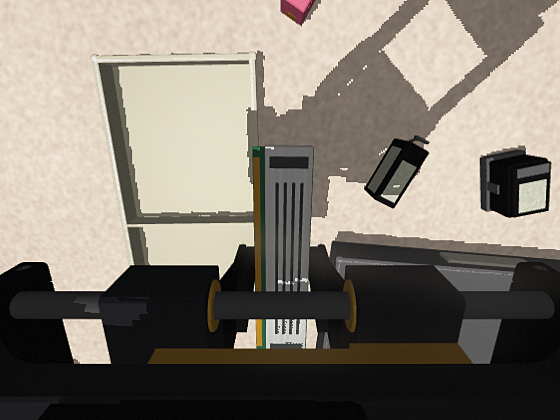

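The module is held centrally. The tray's −x rim corners are at (95,57) and (255,54), and its divider runs (128,226)–(255,219). The tank is at (397,172) and the cartridge at (520,185).

Run:
```python
from h import *
m=np.load('pics/w5.npy',allow_pickle=True).item();o=get_obs()
a=plane(m,[(95,57),(255,54)],.028)[:,:2];d=plane(m,[(128,226),(255,219)],.028)[:,:2]
A,D=a.mean(0),d.mean(0);v=D-A;y=np.arctan2(v[1],v[0]);print(a,d,A,D,np.linalg.norm(v),np.degrees(y))
y=np.radians(5.1);u=np.array([np.cos(y),np.sin(y)]);L=D-.0815*u;S=D+.053*u;print(L,S)
print(shift(o,[*L,.03]))
```

```text
[[ 0.36315288 -0.43139959]
 [ 0.34834661 -0.28499715]] [[ 0.52807743 -0.41207844]
 [ 0.50844834 -0.27553135]] [ 0.35574975 -0.35819837] [ 0.51826289 -0.3438049 ] 0.16314929607603432 5.061368129288799
[ 0.43708554 -0.35104978] [ 0.57105306 -0.3390935 ]
[ 0.04754334 -0.08969988  0.14614322]
```

Call:
{"op": "servo_tool", "data": {
  "moves": "0.015 -0.025 0 0 0.025; 0.03 -0.05 0 0 0.025; 0.042 -0.075 0 0 0.025; 0.045 -0.087 0 0 0.025; 0.045 -0.087 0.02 0 0.025; 0.045 -0.087 0.05 0 0.025; 0.045 -0.087 0.08 0 0.025; 0.045 -0.087 0.1 0 0.025; 0.045 -0.087 0.11 0 0.025; 0.045 -0.087 0.11 0 0.025"
}}

```text
time: 12.32
position: [0.4429, -0.3381, 0.064]
tool_rot: [-0.043, 0.999, 0.003, -0.002]
ft_force: [-0.3, 0.2, -0.6]
grip_width: 0.0316
grip_force: 20.0
```

Run:
```python
from h import *
o=get_obs();print(o['position'],o['tool_rot'])
print(shift(o,[.436,-.35,.0075]))
```

```text
[ 0.44290989 -0.33805176  0.06404904] [-0.04284245  0.99907582  0.00277772 -0.00207763]
[ 0.00768614 -0.01163668  0.05651382]
```

Call:
{"op": "servo_tool", "data": {
  "moves": "0.006 -0.011 0 0 0.025; 0.006 -0.011 0.015 0 0.025; 0.006 -0.011 0.03 0 0.025; 0.006 -0.011 0.042 0 0.025; 0.006 -0.011 0.05 0 0.025; 0.006 -0.011 0.055 0 0.025; 0.006 -0.011 0.056 0 0.025; 0.006 -0.011 0.056 0 0.025"
}}

```text
time: 12.98
position: [0.4393, -0.352, 0.0112]
tool_rot: [-0.043, 0.999, -0.0, 0.0]
ft_force: [0.3, -0.1, -0.7]
grip_width: 0.0314
grip_force: 20.0
```

Call:
{"op": "servo_tool", "data": {
  "moves": "0 0 0 0 0.055; 0 0 0 0 0.055; 0 0 0 0 0.055; 0 0 -0.005 0 0.055; 0 0 -0.03 0 0.055; 0 0 -0.06 0 0.055; 0 0 -0.1 0 0.055; 0 0 -0.14 0 0.055; 0 0 -0.17 0 0.055; 0 0 -0.19 0 0.055"
}}

```text
time: 13.82
position: [0.4402, -0.3528, 0.2056]
tool_rot: [-0.043, 0.999, -0.003, 0.002]
ft_force: [0.3, 0.2, 0.7]
grip_width: 0.0548
grip_force: 0.0
```

```bash
python3 look.py w6
python3 - <<'E'
from h import *
o=get_obs()
print(shift(o,[.447,-.0063,.2]))
E
```

```text
13.8167 [ 0.4402 -0.3528  0.2056] [-0.043  0.999 -0.003  0.002] 0.054833291872227255
[-0.03532447  0.34624722  0.00526304]
```

Call:
{"op": "servo_tool", "data": {
  "moves": "-0.003 0.04 0 -2 0.087; -0.007 0.08 0 -4 0.087; -0.01 0.12 0 -6 0.087; -0.015 0.16 0 -8 0.087; -0.02 0.2 0 -10 0.087; -0.024 0.24 0 -10 0.087; -0.028 0.28 0 -10 0.087; -0.032 0.315 0 -10 0.087; -0.035 0.34 0 -10 0.087; -0.035 0.345 0 -10 0.087"
}}

```text
time: 14.7
position: [0.4433, -0.0013, 0.2013]
tool_rot: [-0.132, 0.991, 0.001, -0.0]
ft_force: [-0.2, 0.2, -0.1]
grip_width: 0.0871
grip_force: 0.0
```

Call:
{"op": "servo_tool", "data": {
  "moves": "0 0 0 0 0.087; 0 0 0 0 0.087"
}}

```text
time: 14.87
position: [0.4448, -0.0054, 0.2013]
tool_rot: [-0.13, 0.991, -0.0, 0.0]
ft_force: [-0.6, 0.7, -0.2]
grip_width: 0.0869
grip_force: 0.0
```

```bash
python3 look.py w7
python3 - <<'E'
from h import *
a=cv2.imread('pics/w7.png');b=cv2.imread('pics/w6.png')
cv2.imwrite('pics/c7.png',np.vstack([np.hstack([cv2.resize(a[60:320,160:420],(500,500)),np.zeros((500,0,3),'uint8'),cv2.resize(b[40:300,130:430],(288,250)).repeat(1,0).copy() if 0 else cv2.copyMakeBorder(cv2.resize(b[40:300,130:430],(288,250)),0,250,0,0,0)])]))
E
```

```text
14.8667 [ 0.4448 -0.0054  0.2013] [-0.13   0.991 -0.     0.   ] 0.08687890584676533
```

View pics/c7.png

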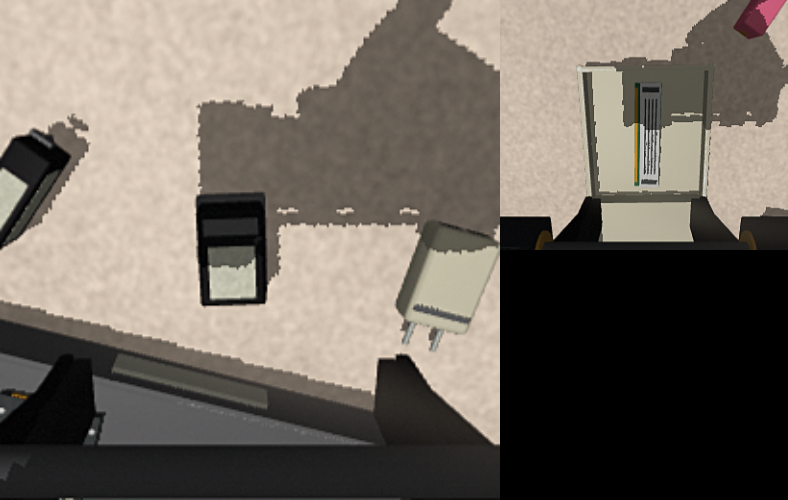

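The module lies flat in the tray's longer compartment. The cartridge's top face is centred near full-picture (281,194) and aligned with the tool.

Run:
```python
from h import *
m=np.load('pics/w7.npy',allow_pickle=True).item();o=get_obs()
f=lambda P:[(x/1.923+160,y/1.923+60) for x,y in P]
p=plane(m,f([(199,213),(267,211),(265,303),(202,305)]),.05)[:,:2];print(p,p.mean(0))
for i,j in((0,3),(1,2),(0,1),(3,2)):
    v=p[j]-p[i];print(np.linalg.norm(v),np.degrees(np.arctan2(v[1],v[0])))
print(shift(o,[*p.mean(0),.012]))
```

```text
[[ 0.42601251 -0.02952015]
 [ 0.41552292  0.00553825]
 [ 0.46624723  0.0188518 ]
 [ 0.47660341 -0.01524476]] [ 0.44609652 -0.00509372]
0.05256639509878703 15.757641507888007
0.052442413132210895 14.7066284714386
0.03659402835625093 106.65735647342777
0.03563460850671786 106.8951498116675
[-0.00125223  0.00076527  0.18925024]
```

Call:
{"op": "servo_tool", "data": {
  "moves": "-0.001 0 0.03 0 0.087; -0.001 0 0.065 0 0.087; -0.001 0 0.1 0 0.087; -0.001 0 0.13 0 0.087; -0.001 0 0.155 0 0.087; -0.001 0 0.17 0 0.087; -0.001 0 0.178 0 0.087; -0.001 0 0.182 0 0.087; -0.001 0 0.182 0 0.087; -0.001 0 0.182 0 0.087"
}}

```text
time: 15.75
position: [0.4462, -0.0055, 0.0196]
tool_rot: [-0.129, 0.992, -0.0, 0.001]
ft_force: [0.4, -0.7, 0.2]
grip_width: 0.0871
grip_force: 0.0
```

Call:
{"op": "servo_tool", "data": {
  "moves": "0 0 0 0 0.06; 0 0 0 0 0.03; 0 0 0 0 0.03; 0 0 0 0 0.03; 0 0 0 0 0.03; 0 0 0 0 0.03; 0 0 0 0 0.03; 0 0 0 0 0.03",
  "grip_force": 15
}}

```text
time: 16.42
position: [0.4455, -0.0048, 0.0191]
tool_rot: [-0.13, 0.992, -0.0, 0.0]
ft_force: [0.1, -0.5, 0.3]
grip_width: 0.0414
grip_force: 0.2
```

Call:
{"op": "servo_tool", "data": {
  "moves": "0 0 -0.005 0 0.03; 0 0 -0.015 0 0.03; 0 0 -0.03 0 0.03; 0 0 -0.05 0 0.03; 0 0 -0.07 0 0.03; 0 0 -0.09 0 0.03; 0 0 -0.11 0 0.03; 0 0 -0.12 0 0.03; 0 0 -0.12 0 0.03"
}}

```text
time: 17.17
position: [0.4468, -0.005, 0.1413]
tool_rot: [-0.13, 0.992, -0.001, 0.002]
ft_force: [0.4, 0.1, -0.9]
grip_width: 0.0379
grip_force: 15.0
```

Run:
```python
from h import *
o=get_obs();print(o['position'],shift(o,[.5705,-.338,.14]))
```

```text
[ 0.4467768  -0.00504086  0.14126089] [-0.03387103 -0.35357937  0.00227801]
```

Call:
{"op": "servo_tool", "data": {
  "moves": "-0.002 -0.025 0 2 0.03; -0.005 -0.06 0 4 0.03; -0.009 -0.1 0 6 0.03; -0.013 -0.14 0 8 0.03; -0.017 -0.18 0 10 0.03; -0.021 -0.22 0 10 0.03; -0.025 -0.26 0 10 0.03; -0.029 -0.3 0 10 0.03; -0.032 -0.335 0 10 0.03; -0.034 -0.353 0 10 0.03"
}}

```text
time: 18.0
position: [0.5699, -0.342, 0.1378]
tool_rot: [-0.041, 0.999, -0.001, 0.0]
ft_force: [0.5, 0.6, 0.4]
grip_width: 0.0377
grip_force: 15.0
```

Call:
{"op": "servo_tool", "data": {
  "moves": "0 0 0 0 0.03; 0 0 0.02 0 0.03; 0 0 0.05 0 0.03; 0 0 0.07 0 0.03; 0 0 0.08 0 0.03; 0 0 0.08 0 0.03; 0 0 0.08 0 0.03"
}}

```text
time: 18.58
position: [0.5687, -0.3362, 0.0585]
tool_rot: [-0.043, 0.999, 0.001, -0.001]
ft_force: [-1.2, -0.5, -0.0]
grip_width: 0.038
grip_force: 15.0
```

Run:
```python
from h import *
o=get_obs();print(o['position'],shift(o,[.5705,-.338,.023]))
```

```text
[ 0.56873979 -0.33622235  0.05847927] [-0.0016483  -0.00197389  0.03547427]
```

Call:
{"op": "servo_tool", "data": {
  "moves": "-0.001 -0.002 0.01 0 0.03; -0.001 -0.002 0.02 0 0.03; -0.001 -0.002 0.028 0 0.03; -0.001 -0.002 0.032 0 0.03; -0.001 -0.002 0.033 0 0.03; -0.001 -0.002 0.034 0 0.03; -0.001 -0.002 0.034 0 0.03"
}}

```text
time: 19.17
position: [0.5704, -0.3392, 0.025]
tool_rot: [-0.043, 0.999, -0.0, 0.0]
ft_force: [0.1, -0.2, -1.3]
grip_width: 0.0379
grip_force: 15.0
```

Call:
{"op": "servo_tool", "data": {
  "moves": "0 0 0.001 0 0.03; 0 0 0.002 0 0.03; 0 0 0.002 0 0.03"
}}

```text
time: 19.42
position: [0.5707, -0.3394, 0.0241]
tool_rot: [-0.043, 0.999, -0.0, 0.0]
ft_force: [-0.5, 0.0, 2.9]
grip_width: 0.0375
grip_force: 15.0
```

Call:
{"op": "servo_tool", "data": {
  "moves": "0 0 0 0 0.042; 0 0 0 0 0.05; 0 0 0 0 0.06; 0 0 0 0 0.06; 0 0 -0.005 0 0.06; 0 0 -0.03 0 0.06; 0 0 -0.07 0 0.06; 0 0 -0.11 0 0.06; 0 0 -0.15 0 0.06; 0 0 -0.175 0 0.06"
}}

```text
time: 20.25
position: [0.5717, -0.3402, 0.2031]
tool_rot: [-0.043, 0.999, -0.002, 0.002]
ft_force: [0.6, -1.2, -0.3]
grip_width: 0.0598
grip_force: 0.0
```

```bash
python3 look.py w8
python3 - <<'E'
from h import *
print(shift(get_obs(),[.444,-.133,.2]))
E
```

```text
20.25 [ 0.5717 -0.3402  0.2031] [-0.043  0.999 -0.002  0.002] 0.05984273909487435
[0.11152376 0.21930977 0.00432806]
```

Call:
{"op": "servo_tool", "data": {
  "moves": "0.015 0.03 0 4 0.06; 0.03 0.06 0 8 0.06; 0.047 0.09 0 12 0.06; 0.063 0.12 0 16 0.06; 0.078 0.15 0 20 0.06; 0.092 0.18 0 24 0.06; 0.105 0.205 0 27 0.06; 0.111 0.219 0 27 0.06; 0.111 0.219 0 27 0.06; 0.111 0.219 0 27 0.06"
}}

```text
time: 21.13
position: [0.4419, -0.1308, 0.1985]
tool_rot: [0.19, 0.982, -0.001, 0.001]
ft_force: [1.0, -0.7, -0.3]
grip_width: 0.0601
grip_force: 0.0
```

```bash
python3 look.py w9
python3 - <<'E'
from h import *
a=cv2.imread('pics/w9.png');b=cv2.imread('pics/w8.png')
cv2.imwrite('pics/c9.png',np.hstack([cv2.resize(a[60:320,160:420],(500,500)),cv2.copyMakeBorder(cv2.resize(b[40:300,130:430],(288,250)),0,250,0,0,0)]))
E
```

```text
21.1333 [ 0.4419 -0.1308  0.1985] [ 0.19   0.982 -0.001  0.001] 0.060106618407791065
```

View pics/c9.png

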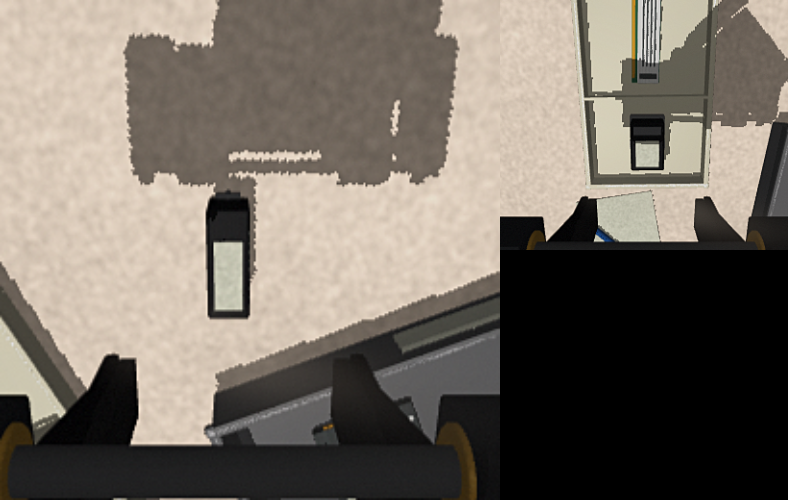

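The cartridge stands in the tray's shorter compartment. The tank's top face in the crop spans (208,203)–(250,318), aligned with the tool.

Run:
```python
from h import *
m=np.load('pics/w9.npy',allow_pickle=True).item();o=get_obs()
f=lambda P:[(x/1.923+160,y/1.923+60) for x,y in P]
p=plane(m,f([(207,201),(249,201),(250,318),(208,318)]),.046)[:,:2];print(p,p.mean(0))
for i,j in((0,3),(1,2),(0,1),(3,2)):
    v=p[j]-p[i];print(np.linalg.norm(v),np.degrees(np.arctan2(v[1],v[0])))
print(shift(o,[*p.mean(0),.014]))
```

```text
[[ 0.408262   -0.13164628]
 [ 0.41669735 -0.11074054]
 [ 0.47941804 -0.13485677]
 [ 0.47043205 -0.15713718]] [ 0.44370236 -0.13359519]
0.06719301008230213 -22.294559432919417
0.06719729996058335 -21.03185113961066
0.022543406536111935 68.02618383344101
0.024024253213635605 68.03509944447957
[-0.0010463  -0.00119991  0.18455108]
```

Call:
{"op": "servo_tool", "data": {
  "moves": "0 -0.001 0.03 0 0.06; 0 -0.001 0.065 0 0.06; 0 -0.001 0.1 0 0.06; 0 -0.001 0.13 0 0.06; 0 -0.001 0.155 0 0.06; 0 -0.001 0.17 0 0.06; 0 -0.001 0.179 0 0.06; 0 -0.001 0.183 0 0.06; 0 -0.001 0.183 0 0.06; 0 -0.001 0.183 0 0.06"
}}

```text
time: 22.02
position: [0.4416, -0.1322, 0.0154]
tool_rot: [0.192, 0.981, -0.0, 0.001]
ft_force: [-0.7, 0.0, 0.1]
grip_width: 0.0603
grip_force: 0.0
```

Call:
{"op": "servo_tool", "data": {
  "moves": "0 0 0 0 0.035; 0 0 0 0 0.018; 0 0 0 0 0.018; 0 0 0 0 0.018; 0 0 0 0 0.018; 0 0 0 0 0.018; 0 0 0 0 0.018; 0 0 0 0 0.018; 0 0 0 0 0.018; 0 0 0 0 0.018",
  "grip_force": 15
}}

```text
time: 22.85
position: [0.4408, -0.1314, 0.0152]
tool_rot: [0.192, 0.981, -0.0, 0.0]
ft_force: [-0.3, -0.9, 4.0]
grip_width: 0.0238
grip_force: 15.0
```

Call:
{"op": "servo_tool", "data": {
  "moves": "0 0 -0.005 0 0.018; 0 0 -0.015 0 0.018; 0 0 -0.03 0 0.018; 0 0 -0.05 0 0.018; 0 0 -0.08 0 0.018; 0 0 -0.11 0 0.018; 0 0 -0.14 0 0.018; 0 0 -0.15 0 0.018; 0 0 -0.15 0 0.018"
}}

```text
time: 23.6
position: [0.4422, -0.1321, 0.1684]
tool_rot: [0.192, 0.981, -0.001, 0.003]
ft_force: [-0.1, -0.0, -0.3]
grip_width: 0.024
grip_force: 15.0
```

Run:
```python
from h import *
o=get_obs();print(o['position'],shift(o,[.447,.329,.17]))
```

```text
[ 0.44224002 -0.13207851  0.16837496] [ 0.16893014  0.42903457 -0.00326137]
```

Call:
{"op": "servo_tool", "data": {
  "moves": "0.009 0.023 0 -3 0.018; 0.022 0.056 0 -6 0.018; 0.036 0.091 0 -9 0.018; 0.05 0.127 0 -12 0.018; 0.064 0.163 0 -15 0.018; 0.078 0.198 0 -18 0.018; 0.092 0.234 0 -21 0.018; 0.106 0.27 0 -24 0.018; 0.12 0.305 0 -27 0.018; 0.134 0.34 0 -29 0.018"
}}

```text
time: 24.43
position: [0.4429, 0.2358, 0.164]
tool_rot: [-0.062, 0.998, -0.0, -0.001]
ft_force: [0.5, -0.8, 0.4]
grip_width: 0.0241
grip_force: 15.0
```

Run:
```python
from h import *
o=get_obs();print(o['position'],shift(o,[.447,.329,.17]))
```

```text
[0.44287037 0.23579972 0.16403913] [-0.01552407  0.09198549 -0.00604573]
```

Call:
{"op": "servo_tool", "data": {
  "moves": "-0.004 0.025 0 0 0.018; -0.008 0.05 0 0 0.018; -0.012 0.075 0 0 0.018; -0.015 0.09 0 0 0.018; -0.015 0.09 0 0 0.018; -0.015 0.09 0.02 0 0.018; -0.015 0.09 0.05 0 0.018; -0.015 0.09 0.08 0 0.018; -0.015 0.09 0.09 0 0.018; -0.015 0.09 0.09 0 0.018"
}}

```text
time: 25.27
position: [0.4457, 0.3232, 0.072]
tool_rot: [-0.06, 0.998, -0.002, -0.004]
ft_force: [-0.5, 0.1, -0.0]
grip_width: 0.0242
grip_force: 15.0
```

```bash
python3 look.py w10;python3 - <<'E'
from h import *
o=get_obs();print(shift(o,[.447,.329,.021]))
E
```

```text
25.2667 [0.4457 0.3232 0.072 ] [-0.06   0.998 -0.002 -0.004] 0.024189267928102023
[-0.0005897   0.00499333  0.05273699]
```

View pics/w10.png

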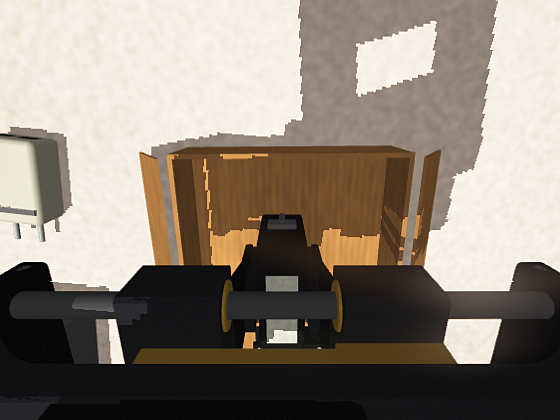

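The tank is upright over the carton's −x compartment, with clearance all round. Lowering it now.

Call:
{"op": "servo_tool", "data": {
  "moves": "0 0.004 0.01 0 0.018; 0 0.004 0.025 0 0.018; 0 0.004 0.038 0 0.018; 0 0.004 0.046 0 0.018; 0 0.004 0.05 0 0.018; 0 0.004 0.051 0 0.018; 0 0.004 0.051 0 0.018; 0 0.004 0.051 0 0.018"
}}

```text
time: 25.98
position: [0.4486, 0.3295, 0.0247]
tool_rot: [-0.06, 0.998, 0.0, 0.001]
ft_force: [0.4, 0.1, -0.2]
grip_width: 0.0238
grip_force: 15.0
```

Call:
{"op": "servo_tool", "data": {
  "moves": "0 0 0.002 0 0.018; 0 0 0.004 0 0.018; 0 0 0.005 0 0.018; 0 0 0.005 0 0.018"
}}

```text
time: 26.32
position: [0.4479, 0.3292, 0.0189]
tool_rot: [-0.06, 0.998, -0.0, -0.0]
ft_force: [0.2, 0.2, -0.3]
grip_width: 0.0237
grip_force: 15.0
```

Call:
{"op": "servo_tool", "data": {
  "moves": "0 0 0.001 0 0.018; 0 0 0.0015 0 0.018; 0 0 0.0015 0 0.018"
}}

```text
time: 26.57
position: [0.4481, 0.3293, 0.0183]
tool_rot: [-0.06, 0.998, 0.0, 0.0]
ft_force: [-0.9, 0.1, 5.1]
grip_width: 0.0237
grip_force: 15.0
```

Contact, so release and rise.

Call:
{"op": "servo_tool", "data": {
  "moves": "0 0 0 0 0.028; 0 0 0 0 0.036; 0 0 0 0 0.045; 0 0 0 0 0.045; 0 0 -0.005 0 0.045; 0 0 -0.03 0 0.045; 0 0 -0.07 0 0.045; 0 0 -0.11 0 0.045; 0 0 -0.15 0 0.045; 0 0 -0.19 0 0.045"
}}

```text
time: 27.4
position: [0.4474, 0.329, 0.2096]
tool_rot: [-0.06, 0.998, -0.0, -0.0]
ft_force: [0.5, 0.8, -0.8]
grip_width: 0.0448
grip_force: 0.0
```

Call:
{"op": "servo_tool", "data": {
  "moves": "0 0.04 0 0 0.045; 0 0.08 0 0 0.045; 0 0.12 0 0 0.045; 0 0.16 0 0 0.045; 0 0.2 0 0 0.045; 0 0.2 0 0 0.045; 0 0.2 0 0 0.045"
}}

```text
time: 27.98
position: [0.4228, 0.5295, 0.2072]
tool_rot: [-0.062, 0.998, -0.0, -0.0]
ft_force: [-0.6, -0.0, 0.4]
grip_width: 0.0451
grip_force: 0.0
```

Run:
```python
from h import *
a=cams.camera('top');s=cams.camera('side');print(get_obs()['time'])
cv2.imwrite('pics/end.png',np.vstack([cv2.resize(a[90:290,80:480],(640,320)),cv2.resize(s[100:380,130:450],(320,280)).copy() if 0 else cv2.copyMakeBorder(s[100:380],0,0,40,40,0)]))
```

```text
28.0833
```

View pics/end.png

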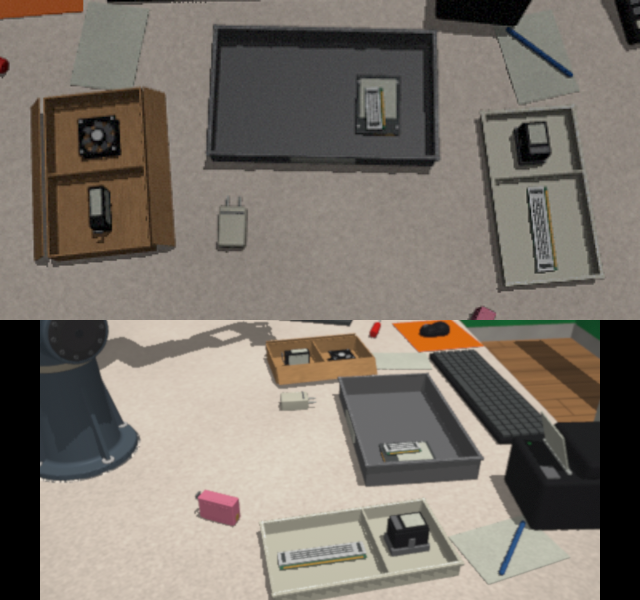

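Final view: the fan lies flat at (98,137) and the tank stands at (98,210) in the carton. The cartridge stands at (535,140) and the long module lies flat at (540,230) in the tray. The charger and short module have not been moved.

```bash
python3 -c "
from rig import job
print(job.hand_in())"
```

```text
the job is handed in; nothing more can be done
None
```

I packed both orders and handed the job in at about 28 s: the long memory module lies flat and the print-head cartridge stands in the tray, the fan lies flat and the ink tank stands in the carton, and the charger and short module were left where they were.

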